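# Pump up the pressure filter until its indicator pin is out

### The job

Charge the pressure filter: push the black palm knob of its hand pump down with the fingertips and let it spring back up, again and again, until the orange indicator pin on the steel chamber stands fully out with its green foot showing. Only press the knob: do not grip or pull it, do not touch the pin, and leave the bottle, mug and jar standing where they are. Finish with the knob let up again and the hand clear of everything.

Things in the scene. Friction and masses are not known exactly. Their poses are not given: they have to be found in the camera images.
- filter_unit: Pressure-filter unit, bolted down. Grey base plate 130 x 250 x 14 mm (x, y, z); origin at the centre of its underside, on the bench, z up. At y = -65 mm the blue pump barrel (64 mm across, 126 mm high) with the knob over it; at y = +65 mm the aluminium filter chamber (86 mm across, lid at 124 mm, the pin's black collar at 130 mm), the pin on its axis.
- plunger_top (a point): Centre of the flat top of the pump's black mushroom knob, 68 mm across, 16 mm thick, 172 mm above the bench when up; moves with the knob, only straight up and down.
- plunger (a joint): How far the knob is pushed down, in m: 0 = up (rest, within about 1 mm), 0.024 = fully down on a firm stop. A spring returns it: pushing takes about 1 N at the top and 11 N near the bottom, a little more when fast. Let go, it comes up by itself within 0.4 s. Pulled up against its spring it can reach about -0.006.
- pin (a joint): How far the indicator pin stands out, in m: 0 in, 0.045 fully out. Starts between 0 and 0.014. It rises while the knob goes down, about 1 mm for every 2 mm of knob travel after up to 4 mm of slack, so 9 to 12 mm per full stroke, and stays put while the knob comes up; 3 to 5 full strokes are needed, more if the strokes are short. Once it is fully out, further strokes do nothing and do no harm.
- pin_tip (a point): Centre of the top of the indicator pin: an orange head 18 mm across and 5 mm thick on an 11 mm stem, orange above with a green foot 12 mm long that shows only when the pin is (nearly) out. Its top is 135 mm above the bench when in, 180 mm when fully out, 130 mm beside the knob's centre.
- wash_bottle: Loose white squeeze bottle with blue cap and spout, 58 mm across, 160 mm tall; origin at the centre of its underside. Stands on the bench near the unit, not to be disturbed.
- mug: Loose white ceramic mug, 76 mm across the rim, 85 mm tall, handle to its +y; origin at the centre of its underside. Not to be disturbed.
- jar: Loose amber jar with a black lid, 60 mm across, 85 mm tall; origin at the centre of its underside. Not to be disturbed.

How it is judged:
By the outcome, as a careful person would: the job done as asked, in the order asked, and still so for the second after the job is handed in, with the robot touching nothing.
It also fails if it takes over 38 s, if anything falls off the work surface, if the arm or the gripper's body presses on something with over 40 N, if the wrist force passes 120 N, or if a joint passes its speed limit or range.

### The arm

A 6-joint arm with a two-finger parallel gripper is mounted at the origin on the work surface. World frame = base frame: x ahead of the robot, y to its left, z up, the work surface at z = 0. Lengths are in m, angles in rad, forces in N, time in s.
With the tool pointing down it reaches from about 0.375 to 0.925 m from the base axis. Payload 5.7 kg.
Tool frame: the origin (TCP) lies midway between the tips of the shut fingers; the grasp point (between the pads) lies 19 mm behind it; z points along the fingers, y is the direction in which the jaws open and shut (so a half turn about z gives the same grasp; the last joint's range is limited). The gripper opens to 85 mm and grips with 20 to 120 N. Pads are 22 mm wide; open, the fingers measure 114 mm over their backs; the gripper's body (76 mm by 85 mm) begins 54 mm behind the grasp point. The pads swing forward as they close: fully open they stand 13 mm farther back than shut.
Start: joints at [-1.369, 0.359, 1.51, -0, 1.272, -0.115], TCP at [0.187, -0.57, 0.231] pointing down, gripper open.
Joint ranges: [-2.97, 2.97], [-1.01, 2.36], [0.21, 2.38], [-0.96, 4.11], [0.2, 2.71], [-2.98, 2.98]. Speed limits (rad/s): [2.39, 2.39, 3.14, 3.14, 3.14, 3.14].

### API

Orientations are given as a unit quaternion [w, x, y, z].
In Python, from station import bot, capture gives the robot as it stands. The module is installed in compiled form; this text tells all that it offers.
- The arm moves only by the tool carry_out, never from a script. Its argument "increments" is a list of rows, each a list of 7 numbers: the shift along the world's x, y, z in mm, then the turn, a rotation vector about the world's x, y, z in degrees, then the closure, from 0 (fully open) to 1 (shut). A call has 1 to 12 rows; each row is the pose to reach, as a shift and turn from the pose measured when the call began; what a row does not reach only later rows make up. A row lasts 1/12 s, in which the tool goes at most 41.7 mm and 7.16 degrees, less where a joint would pass 70% of its speed; a pose out of reach is approached as far as the arm can. A call with a gripper value outside its range is refused whole. The fingers move at their own pace and stop on an object; "squeeze" is the grip in N (left out, the last holds). Time passes only in rows, so rows that repeat a pose let the fingers close. It gives the time, the measured TCP pose, the force and the opening at its end, in the units of the state.
- bot.sense(): the state, without advancing time (a new reading comes with each control period).
- capture(name): name is "side" or "top" or "wrist"; returns a dict with "frame" (480x640x3 uint8, blue, green, red), "fovy" (degrees; the focal length in pixels is half the picture's height over the tangent of half this angle, whatever the lens; pixels are square), "cx", "cy" (the principal point, pixels), "world_to_cam" (4x4, takes a point from world to camera coordinates). Camera axes: x right, y up, looking along -z (the intrinsics and any distortion apply to the point x, -y, -z); pixel columns grow to the right and rows downward; lengths in m; the calibration is good to about 2 mm. A picture is of the moment at which its call begins. There is no depth.
- bot.finish_job(): hands the job in, once; it reports no verdict.
The state is a dict: "time_s": time; "joint_positions": joint angles; "qd": joint speeds; "joint_efforts": joint torques, N m; "tcp_pos": TCP position; "tcp_rot": TCP orientation; "ft_force": force on the tool from outside, world axes, zero at the start; "wrist_torque": the same for the moment, N m; "finger_gap": finger opening in m.
Only numpy, scipy, OpenCV 4.12 (cv2) and the standard library are available. Lean on these libraries where they do the work, as an engineer would, in place of code of your own. Each camera call takes 0.05 s, during which the arm holds its last target. There are 200 camera calls.

## Working session

There is one attempt and no reset: what is moved stays moved. The work goes in short steps, Python scripts to look and compute and a tool call to move; the robot and the scene stay as the last step left them, time stands still between calls to the robot, and variables do not carry over. Pictures are saved under pics/ and viewed, about 8 in all and at most 12, crops included, and the job is handed in when it is done.

Besides the shell and the picture viewer there is one more tool, called after "Emit:" as a command line: name --pt "numbers of a row" for each row, then --argument value for the rest. carry_out: Moves the arm, as the interface text tells. Its arguments: {"type":"object","properties":{"increments":{"type":"array","items":{"type":"array","items":{"type":"number"}}},"squeeze":{"type":"number"}},"required":["increments"]}

```bash
mkdir -p pics; python3 - <<'E'
from station import bot, capture
import cv2,json
s=bot.sense(); print({k:s[k] for k in("time_s","tcp_pos","tcp_rot","ft_force","finger_gap")})
for n in("side","top"):
    c=capture(n); cv2.imwrite(f"pics/{n}0.png",c["frame"]); print(n,c["fovy"],c["cx"],c["cy"],c["world_to_cam"],[k for k in c])
E
```

```text
{'time_s': 0.0, 'tcp_pos': array([ 0.18676992, -0.56946917,  0.230429  ]), 'tcp_rot': array([-9.30097053e-04,  9.87479696e-01,  1.57743410e-01, -4.09720423e-05]), 'ft_force': array([-0.06403468, -0.013065  , -0.32340387]), 'finger_gap': 0.08509748272247192}
side 52.905622725359585 323.4741441281031 248.61575349282114 [[ 0.82167728 -0.56992312  0.00583911 -0.42458333]
 [ 0.37578606  0.54942917  0.74626565 -0.35392549]
 [-0.42852222 -0.61099527  0.66562263 -0.46639198]
 [ 0.          0.          0.          1.        ]] ['frame', 'fovy', 'cx', 'cy', 'world_to_cam']
top 53.8398516046433 321.9773763397565 236.80474019899538 [[-0.00255124 -0.99982763 -0.01839006  0.0724235 ]
 [ 0.99495628 -0.00438207  0.10021379 -0.59215725]
 [-0.1002771  -0.01804164  0.99479596 -0.88117207]
 [ 0.          0.          0.          1.        ]] ['frame', 'fovy', 'cx', 'cy', 'world_to_cam']
```

View pics/side0.png

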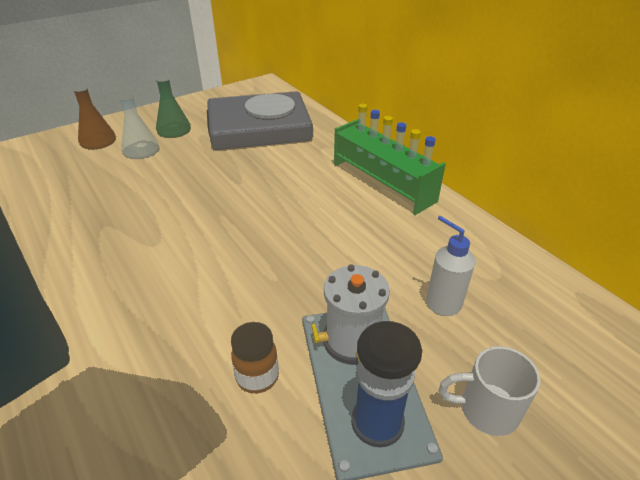

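View pics/top0.png

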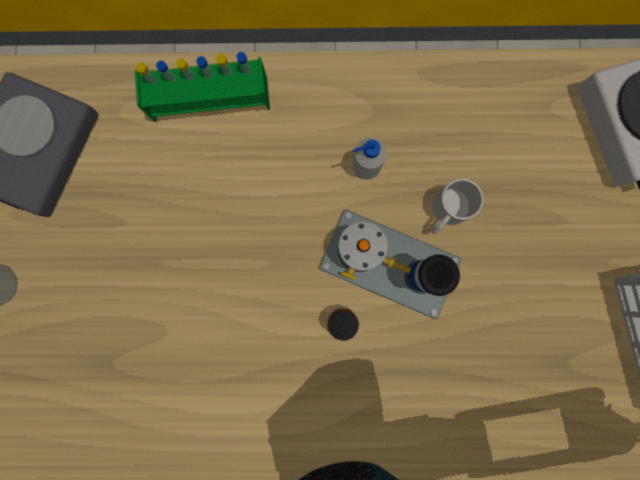

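The side view shows the knob top near (389,345) and the pin head at (357,281). In the top view the knob is near (437,274) and the pin at (364,245). The mug and bottle lie on the unit's far-x side, the jar on its near side.

```bash
cat > h.py <<'E'
import numpy as np, cv2
def ray(c,u,v):
    f=240/np.tan(np.radians(c["fovy"]/2)); M=np.array(c["world_to_cam"]); R,t=M[:3,:3],M[:3,3]
    d=R.T@np.array([(u-c["cx"])/f,-(v-c["cy"])/f,-1]); return -R.T@t,d/np.linalg.norm(d)
def plane(c,uv,z):
    o,d=ray(c,*uv); return o+d*(z-o[2])/d[2]
def tri(c1,p1,c2,p2):
    o1,d1=ray(c1,*p1);o2,d2=ray(c2,*p2)
    s=np.linalg.lstsq(np.c_[d1,-d2],o2-o1,rcond=None)[0]
    a,b=o1+s[0]*d1,o2+s[1]*d2; return (a+b)/2,np.linalg.norm(a-b)
def blob(m,near):
    cs,_=cv2.findContours(m.astype(np.uint8),cv2.RETR_EXTERNAL,cv2.CHAIN_APPROX_NONE)
    cs=[c for c in cs if cv2.contourArea(c)>15]
    return min(cs,key=lambda c:np.linalg.norm(c.mean((0,1))-near))
def orange(im):
    h=cv2.cvtColor(im,cv2.COLOR_BGR2HSV); return (h[...,0]<14)&(h[...,1]>190)&(h[...,2]>150)
def black(im): return im.max(2)<75
E
python3 - <<'E'
from h import *; from station import capture
S=capture("side");T=capture("top")
po={}
for n,c,k,p in(("S",S,(389,345),(357,281)),("T",T,(437,274),(364,245))):
    b=blob(black(c["frame"]),k);o=blob(orange(c["frame"]),p)
    print(n,cv2.boundingRect(b),cv2.minEnclosingCircle(b),cv2.boundingRect(o),o.mean((0,1)))
    po[n]=o.mean((0,1))
    x,y=k; cv2.imwrite(f"pics/k{n}.png",cv2.resize(c["frame"][y-50:y+50,x-50:x+50],None,fx=4,fy=4))
print("pin",tri(S,po["S"],T,po["T"]))
for z in(.172,):print("knob plane",plane(S,(389,344),z),plane(T,(437,274),z))
print(tri(S,(389,344),T,(437,274)))
a=[cv2.imread(f"pics/k{n}.png") for n in"ST"];cv2.imwrite("pics/kk.png",np.hstack(a))
# others, for clearance
for nm,uv,z in(("mug",(461,201),.085),("bottlecap",(372,149),.16),("jar",(343,324),.085)):print(nm,plane(T,uv,z))
E
```

```text
S (357, 322, 65, 57) ((388.7356262207031, 349.8155822753906), 32.2650032043457) (351, 275, 12, 9) [356.89285714 278.92857143]Traceback (most recent call last):
  File "<stdin>", line 5, in <module>
  File "h.py", line 14, in blob
    return min(cs,key=lambda c:np.linalg.norm(c.mean((0,1))-near))
ValueError: min() iterable argument is empty
```

```bash
sed -i 's/h\[...,1\]>190)&(h\[...,2\]>150/h[...,1]>170)\&(h[...,2]>120/; s/>15\]/>8]/' h.py
python3 - <<'E'
from h import *; from station import capture
S=capture("side");T=capture("top")
print(T["frame"][243:247,362:366].reshape(-1,3)[::3])
po={}
for n,c,k,p in(("S",S,(389,345),(357,281)),("T",T,(437,274),(364,245))):
    b=blob(black(c["frame"]),k);o=blob(orange(c["frame"]),p)
    print(n,cv2.boundingRect(b),cv2.boundingRect(o))
    x,y,w,h=cv2.boundingRect(o); po[n]=(x+w/2-.5,y+h/2-.5)
    x,y=k; cv2.imwrite(f"pics/k{n}.png",cv2.resize(c["frame"][y-50:y+50,x-50:x+50],None,fx=4,fy=4))
print("pin",tri(S,po["S"],T,po["T"]))
print("knob plane",plane(S,(389,344),.172),plane(T,(437,274),.172))
print(tri(S,(389,344),T,(437,274)))
a=[cv2.imread(f"pics/k{n}.png") for n in"ST"];cv2.imwrite("pics/kk.png",np.hstack(a))
for nm,uv,z in(("mug",(461,201),.085),("bottlecap",(372,149),.16),("jar",(343,324),.085)):print(nm,plane(T,uv,z))
E
```

```text
[[  3  94 168]
 [  0  95 169]
 [ 19  98 171]
 [  0  95 169]
 [  0  91 167]
 [ 18  99 172]]
S (357, 322, 65, 57) (351, 275, 13, 10)Traceback (most recent call last):
  File "<stdin>", line 6, in <module>
  File "h.py", line 14, in blob
    return min(cs,key=lambda c:np.linalg.norm(c.mean((0,1))-near))
ValueError: min() iterable argument is empty
```

```bash
sed -i 's/<14)/<19)/' h.py
python3 - <<'E'
from h import *; from station import capture
S=capture("side");T=capture("top")
po={}
for n,c,k,p in(("S",S,(389,345),(357,281)),("T",T,(437,274),(364,245))):
    b=blob(black(c["frame"]),k);o=blob(orange(c["frame"]),p)
    print(n,cv2.boundingRect(b),cv2.boundingRect(o))
    x,y,w,h=cv2.boundingRect(o); po[n]=(x+w/2-.5,y+h/2-.5)
    x,y=k; cv2.imwrite(f"pics/k{n}.png",cv2.resize(c["frame"][y-50:y+50,x-50:x+50],None,fx=4,fy=4))
print("pin",tri(S,po["S"],T,po["T"]))
print("knob plane",plane(S,(389,344),.172),plane(T,(437,274),.172))
print(tri(S,(389,344),T,(437,274)))
a=[cv2.imread(f"pics/k{n}.png") for n in"ST"];cv2.imwrite("pics/kk.png",np.hstack(a))
for nm,uv,z in(("mug",(461,201),.085),("bottlecap",(372,149),.16),("jar",(343,324),.085)):print(nm,plane(T,uv,z))
E
```

```text
S (357, 322, 65, 57) (351, 275, 13, 10)
T (387, 254, 73, 42) (359, 240, 10, 10)
pin (array([ 0.56769986, -0.00162533,  0.13666175]), np.float64(0.0013493835358238063))
knob plane [ 0.5142642 -0.1206276  0.172    ] [ 0.51722332 -0.116984    0.172     ]
(array([ 0.51724662, -0.11804461,  0.16695946]), np.float64(0.00020945784240662335))
mug [ 0.65116052 -0.1833726   0.085     ]
bottlecap [ 0.72733845 -0.01647641  0.16      ]
jar [0.43091697 0.0323873  0.085     ]
```

View pics/kk.png

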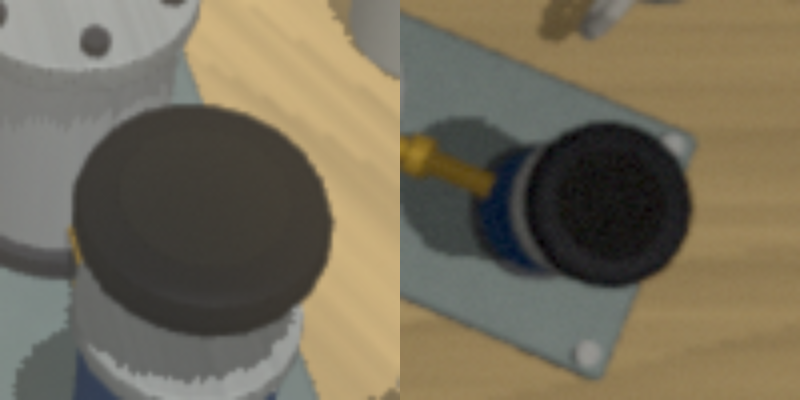

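Emit:
carry_out --pt "329 447 10 0 0 0 1" --pt "329 447 10 0 0 0 1" --pt "329 447 10 0 0 0 1" --pt "329 447 10 0 0 0 1" --pt "329 447 10 0 0 0 1" --pt "329 447 10 0 0 0 1" --pt "329 447 10 0 0 0 1" --pt "329 447 10 0 0 0 1" --pt "329 447 10 0 0 0 1" --pt "329 447 10 0 0 0 1" --pt "329 447 10 0 0 0 1" --pt "329 447 10 0 0 0 1" --squeeze 20

```text
time_s: 1.4
tcp_pos: [0.4841, -0.1656, 0.2405]
tcp_rot: [0.0, 0.987, 0.158, 0.0]
ft_force: [0.2, -0.7, 0.7]
finger_gap: -0.0001
```

Emit:
carry_out --pt "36 48 0 0 0 0 1" --pt "36 48 0 0 0 0 1" --pt "36 48 0 0 0 0 1" --pt "36 48 0 0 0 0 1" --pt "36 48 0 0 0 0 1"

```text
time_s: 1.82
tcp_pos: [0.5196, -0.118, 0.2404]
tcp_rot: [0.0, 0.987, 0.158, -0.0]
ft_force: [-0.7, -0.1, -0.1]
finger_gap: 0.0001
```

```bash
python3 - <<'E'
from h import *; from station import capture
S=capture("side");W=capture("wrist")
cv2.imwrite("pics/w1.png",np.hstack([cv2.resize(W["frame"],(400,300)),cv2.resize(S["frame"][200:470,240:600],(400,300))]))
print(-np.array(W["world_to_cam"])[:3,:3].T@np.array(W["world_to_cam"])[:3,3])
b=blob(black(W["frame"]),(320,240));print(cv2.boundingRect(b))
E
```

```text
[ 0.58942145 -0.09610851  0.38333402]
(282, 177, 63, 36)
```

View pics/w1.png

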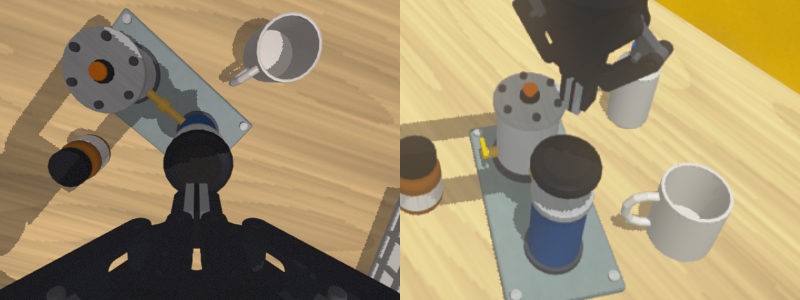

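The wrist view shows the fingertips over the knob's near edge. The knob circle is about x 163–232 in the half picture, so its centre is about (316,262) at full size. The side view shows the tips well above the knob.

```bash
python3 - <<'E'
from h import *; from station import capture
W=capture("wrist");T=capture("top")
f=W["frame"]; 
print(plane(W,(316,262),.172),plane(W,(158,114),.137),plane(T,(440,274.7),.172))
E
```

```text
[ 0.51758255 -0.12089995  0.172     ] [ 0.56672004 -0.00336738  0.137     ] [ 0.51608743 -0.12175464  0.172     ]
```

Emit:
carry_out --pt "-3 -3 -30 0 0 0 1" --pt "-3 -3 -55 0 0 0 1" --pt "-3 -3 -66 0 0 0 1" --pt "-3 -3 -72 0 0 0 1" --pt "-3 -3 -78 0 0 0 1" --pt "-3 -3 -84 0 0 0 1" --pt "-3 -3 -89 0 0 0 1" --pt "-3 -3 -89 0 0 0 1" --pt "-3 -3 -89 0 0 0 1"

```text
time_s: 2.77
tcp_pos: [0.5157, -0.1222, 0.1524]
tcp_rot: [0.0, 0.988, 0.157, -0.0]
ft_force: [-5.0, 0.0, 8.0]
finger_gap: 0.0003
```

Emit:
carry_out --pt "1 1 -2 0 0 0 1" --pt "1 1 -4 0 0 0 1" --pt "1 1 -4 0 0 0 1" --pt "1 1 -4 0 0 0 1"

```text
time_s: 3.1
tcp_pos: [0.5163, -0.1221, 0.1497]
tcp_rot: [0.001, 0.988, 0.157, -0.001]
ft_force: [-6.1, -1.7, 8.7]
finger_gap: 0.0001
```

Emit:
carry_out --pt "0 0 -3 0 0 0 1" --pt "0 0 -4 0 0 0 1" --pt "0 0 -4 0 0 0 1"

```text
time_s: 3.35
tcp_pos: [0.5163, -0.1222, 0.148]
tcp_rot: [0.001, 0.988, 0.156, -0.0]
ft_force: [-5.7, 2.7, 15.5]
finger_gap: -0.0001
```

Emit:
carry_out --pt "0 0 15 0 0 0 1" --pt "0 0 31 0 0 0 1" --pt "0 0 31 0 0 0 1" --pt "0 0 31 0 0 0 1" --pt "0 0 31 0 0 0 1" --pt "0 0 22 0 0 0 1" --pt "0 0 15 0 0 0 1" --pt "0 0 9 0 0 0 1" --pt "0 0 3 0 0 0 1" --pt "0 0 -2 0 0 0 1" --pt "0 0 -3 0 0 0 1" --pt "0 0 -3 0 0 0 1"

```text
time_s: 4.35
tcp_pos: [0.5172, -0.1226, 0.1478]
tcp_rot: [0.002, 0.988, 0.156, 0.001]
ft_force: [-7.9, 1.6, 36.3]
finger_gap: 0.0005
```

```bash
python3 - <<'E'
from h import *; from station import capture
S=capture("side");cv2.imwrite("pics/s2.png",cv2.resize(S["frame"][220:470,260:480],(660,600)))
x,y,w,h=cv2.boundingRect(blob(orange(S["frame"]),(357,270)));print(x,y,w,h)
E
```

```text
352 262 10 6
```

View pics/s2.png

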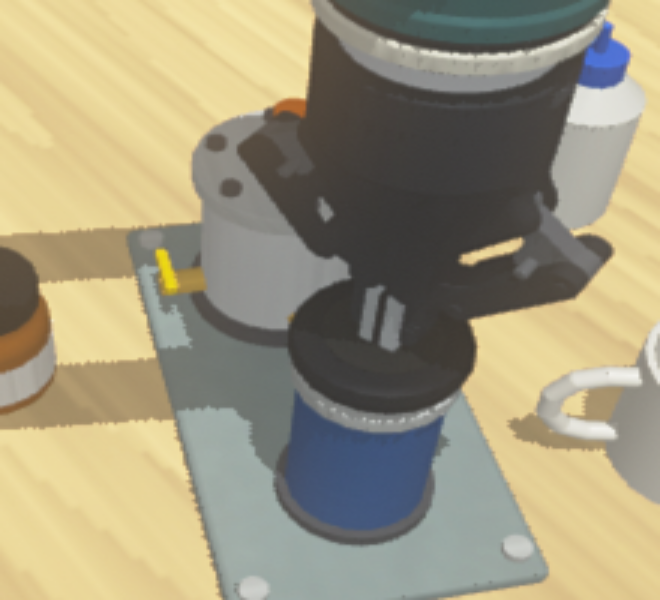

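The knob is fully down on its stop, the tips are centred on it, and the pin head (crop 290,108) is rising behind the gripper. I'll do more strokes, pressing a little less on the stop.

Emit:
carry_out --pt "0 0 15 0 0 0 1" --pt "0 0 31 0 0 0 1" --pt "0 0 31 0 0 0 1" --pt "0 0 31 0 0 0 1" --pt "0 0 31 0 0 0 1" --pt "0 0 22 0 0 0 1" --pt "0 0 15 0 0 0 1" --pt "0 0 9 0 0 0 1" --pt "0 0 3 0 0 0 1" --pt "0 0 -1 0 0 0 1" --pt "0 0 -2 0 0 0 1" --pt "0 0 -2 0 0 0 1"

```text
time_s: 5.4
tcp_pos: [0.5174, -0.1227, 0.1478]
tcp_rot: [0.002, 0.988, 0.157, 0.001]
ft_force: [-9.1, 3.0, 33.5]
finger_gap: 0.0001
```

Emit:
carry_out --pt "0 0 15 0 0 0 1" --pt "0 0 31 0 0 0 1" --pt "0 0 31 0 0 0 1" --pt "0 0 31 0 0 0 1" --pt "0 0 31 0 0 0 1" --pt "0 0 22 0 0 0 1" --pt "0 0 15 0 0 0 1" --pt "0 0 9 0 0 0 1" --pt "0 0 3 0 0 0 1" --pt "0 0 -1 0 0 0 1" --pt "0 0 -2 0 0 0 1" --pt "0 0 -2 0 0 0 1"

```text
time_s: 6.4
tcp_pos: [0.5175, -0.1227, 0.1478]
tcp_rot: [0.002, 0.988, 0.157, 0.002]
ft_force: [-8.1, 2.7, 32.4]
finger_gap: 0.0001
```

Emit:
carry_out --pt "0 0 15 0 0 0 1" --pt "0 0 31 0 0 0 1" --pt "0 0 31 0 0 0 1" --pt "0 0 31 0 0 0 1" --pt "0 0 31 0 0 0 1" --pt "0 0 22 0 0 0 1" --pt "0 0 15 0 0 0 1" --pt "0 0 9 0 0 0 1" --pt "0 0 3 0 0 0 1" --pt "0 0 -1 0 0 0 1" --pt "0 0 -2 0 0 0 1" --pt "0 0 -2 0 0 0 1"

```text
time_s: 7.4
tcp_pos: [0.5177, -0.1228, 0.1478]
tcp_rot: [0.002, 0.988, 0.157, 0.002]
ft_force: [-6.9, 2.7, 32.8]
finger_gap: 0.0
```

Emit:
carry_out --pt "0 0 15 0 0 0 1" --pt "0 0 31 0 0 0 1" --pt "0 0 60 0 0 0 1" --pt "0 0 90 0 0 0 1" --pt "-30 -40 110 0 0 0 1" --pt "-60 -75 110 0 0 0 1" --pt "-80 -110 110 0 0 0 1" --pt "-100 -140 110 0 0 0 1" --pt "-120 -170 110 0 0 0 1" --pt "-120 -170 110 0 0 0 1"

```text
time_s: 8.23
tcp_pos: [0.3939, -0.2977, 0.2563]
tcp_rot: [0.003, 0.988, 0.154, 0.0]
ft_force: [-0.5, -0.4, 0.3]
finger_gap: -0.0001
```

```bash
python3 - <<'E'
from h import *; from station import capture
S=capture("side");T=capture("top")
cv2.imwrite("pics/s3.png",np.hstack([cv2.resize(S["frame"][220:470,220:550],(400,303)),cv2.resize(T["frame"][110:350,290:510],(330,303))]))
cv2.imwrite("pics/s3full.png",S["frame"])
a=[]
for c,k in((S,(357,250)),(T,(366,243))):
    x,y,w,h=cv2.boundingRect(blob(orange(c["frame"]),k));print(x,y,w,h);a.append((x+w/2-.5,y+min(w,h)/2-.5))
print(tri(S,a[0],T,a[1]))
E
```

```text
352 252 14 11
360 238 11 10
(array([ 0.56765737, -0.0013548 ,  0.17569858]), np.float64(0.0013372689176807545))
```

View pics/s3.png

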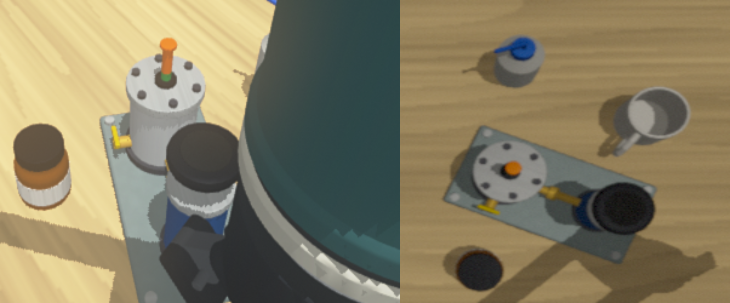

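The pin is out to about 176 mm with some green showing. The jar, mug and bottle haven't moved. Extra strokes do no harm, so I'll add two to be sure.

Emit:
carry_out --pt "60 86 0 0 0 0 1" --pt "123 176 0 0 0 0 1" --pt "123 176 0 0 0 0 1" --pt "123 176 0 0 0 0 1" --pt "123 176 0 0 0 0 1" --pt "123 176 0 0 0 0 1" --pt "123 176 -20 0 0 0 1" --pt "123 176 -50 0 0 0 1" --pt "123 176 -78 0 0 0 1" --pt "123 176 -78 0 0 0 1"

```text
time_s: 9.17
tcp_pos: [0.5154, -0.1145, 0.1727]
tcp_rot: [-0.001, 0.988, 0.156, -0.003]
ft_force: [-1.0, 0.0, -0.0]
finger_gap: -0.0001
```

Emit:
carry_out --pt "2 -7 4 0 0 0 1" --pt "2 -7 4 0 0 0 1" --pt "2 -7 -6 0 0 0 1" --pt "2 -7 -12 0 0 0 1" --pt "2 -7 -18 0 0 0 1" --pt "2 -7 -24 0 0 0 1" --pt "2 -7 -29 0 0 0 1" --pt "2 -7 -30 0 0 0 1" --pt "2 -7 -30 0 0 0 1"

```text
time_s: 9.92
tcp_pos: [0.5199, -0.1224, 0.1478]
tcp_rot: [0.0, 0.988, 0.156, -0.0]
ft_force: [-7.4, 2.8, 38.0]
finger_gap: 0.0001
```

Emit:
carry_out --pt "0 0 15 0 0 0 1" --pt "0 0 31 0 0 0 1" --pt "0 0 31 0 0 0 1" --pt "0 0 31 0 0 0 1" --pt "0 0 31 0 0 0 1" --pt "0 0 22 0 0 0 1" --pt "0 0 15 0 0 0 1" --pt "0 0 9 0 0 0 1" --pt "0 0 3 0 0 0 1" --pt "0 0 -1 0 0 0 1" --pt "0 0 -3 0 0 0 1" --pt "0 0 -3 0 0 0 1"

```text
time_s: 10.92
tcp_pos: [0.5205, -0.1227, 0.1478]
tcp_rot: [0.001, 0.988, 0.156, 0.0]
ft_force: [-8.5, 2.8, 39.8]
finger_gap: 0.0
```

Emit:
carry_out --pt "0 0 15 0 0 0 1" --pt "0 0 31 0 0 0 1" --pt "0 0 60 0 0 0 1" --pt "0 0 90 0 0 0 1" --pt "-20 -40 110 0 0 0 1" --pt "-40 -75 110 0 0 0 1" --pt "-60 -110 110 0 0 0 1" --pt "-80 -145 110 0 0 0 1" --pt "-100 -180 110 0 0 0 1" --pt "-110 -215 110 0 0 0 1" --pt "-120 -250 110 0 0 0 1" --pt "-120 -250 110 0 0 0 1"

```text
time_s: 11.92
tcp_pos: [0.3984, -0.3787, 0.256]
tcp_rot: [0.002, 0.988, 0.153, -0.001]
ft_force: [0.1, -1.1, 0.4]
finger_gap: -0.0002
```

Emit:
carry_out --pt "0 -40 0 0 0 0 1" --pt "0 -80 0 0 0 0 1" --pt "0 -80 0 0 0 0 1" --pt "0 -80 0 0 0 0 1"

```text
time_s: 12.25
tcp_pos: [0.3979, -0.4601, 0.2536]
tcp_rot: [0.001, 0.988, 0.152, -0.001]
ft_force: [0.4, -0.1, -0.6]
finger_gap: -0.0002
```

```bash
python3 - <<'E'
from h import *; from station import capture,bot
S=capture("side");T=capture("top")
cv2.imwrite("pics/s4.png",np.hstack([cv2.resize(S["frame"][230:400,300:520],(518,400)),cv2.resize(T["frame"][130:340,320:490],(280,346),interpolation=3)[:346].copy() if 0 else cv2.resize(T["frame"][110:350,310:490],(282,400))]))
a=[]
for c,k in((S,(357,250)),(T,(366,243))):
    x,y,w,h=cv2.boundingRect(blob(orange(c["frame"]),k));print(x,y,w,h);a.append((x+w/2-.5,y+min(w,h)/2-.5))
print(tri(S,a[0],T,a[1]))
s=bot.sense();print(s["time_s"],s["ft_force"],abs(s["qd"]).max())
E
```

```text
352 252 14 12
360 238 11 10
(array([ 0.56770957, -0.00140089,  0.17487338]), np.float64(0.001387062921017393))
12.35 [-0.2976712  1.3238157  0.7449129] 0.020547218926352355
```

View pics/s4.png

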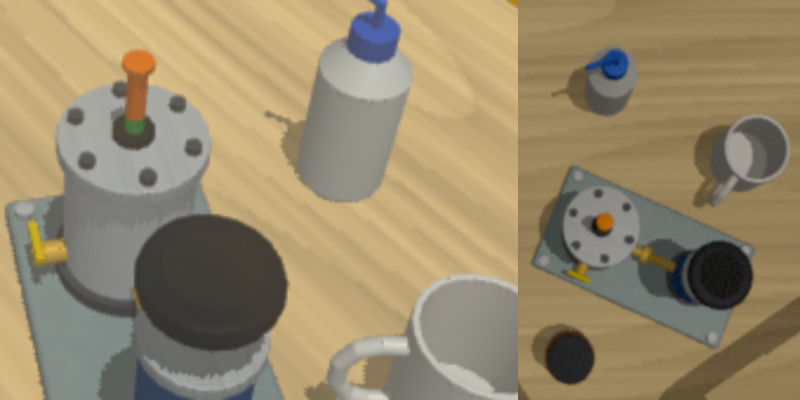

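```bash
python3 -c "
from station import bot
print(bot.finish_job())"
```

```text
the job is handed in; nothing more can be done
None
```

The filter is charged and the job is handed in. I pressed the knob down to its stop seven times with the shut fingertips and let it spring back after each stroke. The first press went down in three small steps. The arm then moved clear, and the robot's clock stood at about 12.4 s of the 38 s allowed.

- **Pin:** it stands out with its green foot showing. Its head did not move between the check after stroke 5 and the one after stroke 7, so it is at its end stop.
- **Pin height, a small disagreement:** my two-view measurement gave about 175–176 mm, against 180 mm stated for fully out. I put the gap down to where I marked the head in the picture. The first measurement, before any stroke, was 136.7 mm.
- **Everything else:** the knob looks fully up, and the bottle, mug and jar appear to be where they were. I judged both by eye, without measuring.
- **Force:** the highest reading between moves was about 40 N, through the fingertips on the knob's stop, and about zero once clear. Force during a move was not sampled. The 40 N limit is stated for the arm and gripper body, and I took it not to cover the fingertips.

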